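# Index the vial carousel and snap the loose cap home

## Robot

A 6-joint arm with a two-finger parallel gripper is mounted at the origin on the work surface. World frame = base frame: x ahead of the robot, y to its left, z up, the work surface at z = 0. Lengths are in m, angles in degrees, forces in N, time in s.
With the tool pointing down it reaches from about 0.3 to 0.75 m from the base axis. Payload 8.5 kg.
Tool frame: the origin (TCP) lies at the very end of the fingers, on their centre line; the grasp point (between the pads) lies 19 mm behind it (env.pinch_z is the distance from the TCP to the grasp point, in m); z points along the fingers, y is the line along which they close (so a half turn about z gives the same grasp; the last joint's range is limited). The gripper opens to 85 mm and grips with 20 to 120 N. Pads are 22 mm wide; open, the fingers measure 114 mm over their backs; the gripper's body (76 mm by 85 mm) begins 54 mm behind the grasp point. The pads swing forward as they close: fully open they stand 13 mm farther back than shut.
Start: joints at [-81.95, 21.807, 74.336, -0, 83.858, -12.336], TCP at [0.192, -0.516, 0.231] pointing down, gripper open.
Joint ranges: [-178.18, 178.18], [-50.72, 133.34], [12.68, 142.11], [-81.47, 261.47], [9.98, 163.14], [-165.26, 165.26]. Speed limits (degrees/s): [136.94, 136.94, 180, 180, 180, 180].

## Interface

Orientations are given as a 3x3 rotation matrix whose columns are the frame's x, y, z axes.
In Python, from rig import env, viewer gives the robot as it stands.
- The arm moves only by the tool drive_tool, never from a script. Its argument "series" is a list of rows, each a list of 3 entries, a list of its own where there are three numbers: the shift along the tool's x, y, z in m, then the turn about the tool's z in degrees, then the finger opening in m, from 0 to 0.0854. A call has 1 to 20 rows; each row is the pose to reach, as a shift and turn from the pose commanded when the call began, along the tool's axes at that moment; what a row does not reach only later rows make up. A row lasts 1/10 s, in which the tool goes at most 50 mm and 8.59 degrees, less where a joint would pass 70% of its speed; a pose out of reach is approached as far as the arm can. A call with a gripper value outside its range is refused whole. The fingers move at their own pace and stop on an object; "newtons" is the grip in N (left out, the last holds). Time passes only in rows, so rows that repeat a pose let the fingers close. It gives the time, the measured TCP pose, the force, the opening and the grip force at its end, in the units of the state.
- env.observe(): the state, without advancing time (a new reading comes with each control period).
- viewer.get_image(name): name is "scene" or "top" or "wrist"; returns a dict with "img" (480x640x3 uint8, red, green, blue), "depth" (480x640 float32, m along the optical axis (not along the pixel's ray), 0 where there is no reading), "camera_matrix" (3x3 intrinsics, pixels), "distortion" ([k1, k2, p1, p2, k3] as OpenCV has them; the pictures are not rectified), "rvec" (rotation vector, rad) and "tvec" (3), from world to camera coordinates, as OpenCV has them. Camera axes: x right, y down, z forward; pixel columns grow to the right and rows downward; lengths in m; the calibration is good to about 2 mm. A picture is of the moment at which its call begins.
- env.close_job(): hands the job in; it is judged then, once.
The state is a dict: "time_s": time; "q": joint angles; "qvel": joint speeds; "joint_efforts": joint torques, N m; "position": TCP position; "tool_rot": TCP orientation; "ft_force": force on the tool from outside, world axes, zero at the start; "wrist_torque": the same for the moment, N m; "grip_width": finger opening in m; "gripper_force": force on a finger pad.
Only numpy, scipy, OpenCV 4.12 (cv2) and the standard library are available. Lean on these libraries where they do the work, as an engineer would, in place of code of your own. Each camera call takes 0.05 s, during which the arm holds its last target. There are 200 camera calls.

## Task

Push the free-turning vial carousel round by its upright pins until the vial with the raised orange cap stands in line with the red arrow, and leave it standing still there. Then take the capping tool from its blue pad and press its foot squarely and centrally onto the orange cap until it clicks fully home, firmly but without ever forcing it, as the glass cracks at about 60 N. Finally stand the tool upright on its blue pad again, with the vial still at the arrow, and leave the other things on the bench undisturbed.

Things in the scene. Friction and masses are not known exactly. Their poses are not given: they have to be found in the camera images.
- base: fixed round white base of the carousel, 300 mm across, 26 mm high, on the bench; a tab 22 mm high and 62 mm wide sticks out on its own -x side to 210 mm from the centre and carries the red arrow, which points to the centre. Origin: centre of the underside. Its place and yaw change from start to start.
- index (a point): point 75 mm from the carousel's axis on the line of the red arrow (the base's own -x side), 45 mm above the bench; the orange-capped vial must stand here (seen from above)
- carousel: free-turning disc (blue rim, white middle), 256 mm across, top 42 mm above the bench; turns without limit about the vertical axis through its origin (centre of its underside) on a light bearing (about 0.03 N m friction, 1.4 to 2.3 kg), so it coasts if pushed fast. Six amber vials, 27 mm across, cap tops 100 mm above the bench, stand 75 mm from the axis, 60 degrees apart
- vial (a point): the amber glass vial (27 mm across, 44 mm tall) under the orange cap, fixed in the carousel: centre of its underside, 42 mm above the bench. It cracks if its cap is pressed with more than 60 N
- cap: orange snap cap on that vial, 25 mm across, 14 mm high; the others are white. Origin: centre of its underside, 51 mm above the vial's underside while raised (top 107 mm above the bench), 44 mm when home: it goes down 7 mm. It holds until about 12 N, then gives way, snaps down by itself past half travel (the click) and stays on a hard stop. Press it with the tool, not the fingers
- tool: capping tool, loose, 0.2 kg, standing upright: white flat round foot 36 mm across and 20 mm high, above it a steel flange 46 mm across and 8 mm high, above it a black round handle 26 mm across from 28 to 90 mm above the foot's underside. Origin: centre of the foot's underside, z along the handle
- pad: fixed round blue pad 80 mm across, 6 mm high, on which the tool stands. Origin: centre of its underside. The pad (with the tool) and the jar may change sides
- jar: loose jar with a blue cap, 64 mm across, 85 mm high: leave alone. Origin: centre of its underside
- tipbox: loose purple and clear pipette-tip box, 120 x 85 x 85 mm: leave alone. Origin: centre of its underside
- rack: loose blue tube rack, 100 x 190 x 90 mm: leave alone. Origin: centre of its underside
- tape: loose roll of tape lying flat, 90 mm across, 20 mm high: leave alone. Origin: centre of its underside
- pot0: loose white pot, 48 mm across, 75 mm high: leave alone. Origin: centre of its underside
- pot1: second such pot: leave alone. Origin: centre of its underside
- pin (a point): top centre of one of six upright aluminium pins for pushing the carousel round (12 mm across, tops 92 mm above the bench, 50 mm above the disc), 115 mm from the axis, 60 degrees apart, each midway in angle between two vials; this one is 30 degrees anticlockwise, seen from above, of the orange-capped vial
There are look-alikes about, which are no part of the job. Several things look just like the pad: the one meant starts farthest to the robot's right.

How it is judged:
By the outcome, as a careful person would: the job done as asked, in the order asked, and still so for the second after the job is handed in, with the robot touching nothing.
It also fails if it takes over 72 s, if anything falls off the work surface, if the arm or the gripper's body presses on something with over 40 N, if the wrist force passes 120 N, or if a joint passes its speed limit or range.

## Working session

There is one attempt and no reset: what is moved stays moved. The work goes in short steps, Python scripts to look and compute and a tool call to move; the robot and the scene stay as the last step left them, time stands still between calls to the robot, and variables do not carry over. Pictures are saved under pics/ and viewed, at most 10 in all, crops included, and the job is handed in when it is done.

Besides the shell and the picture viewer there is one more tool, called after "Emit:" as name([rows], argument=value, ...), one row to a line, values as JSON. drive_tool: Moves the arm, as the interface text tells. Its arguments: {"type":"object","properties":{"series":{"type":"array"},"newtons":{"type":"number"}},"required":["series"]}

```bash
mkdir -p pics; cat > h.py <<'E'
import numpy as np, cv2
from rig import env, viewer
def grab(n):
    return viewer.get_image(n)
def ray(c,px):
    K=np.array(c["camera_matrix"]);D=np.array(c["distortion"])
    u=cv2.undistortPoints(np.array(px,float).reshape(-1,1,2),K,D).reshape(-1,2)
    R=cv2.Rodrigues(np.array(c["rvec"],float))[0];t=np.array(c["tvec"],float).ravel()
    d=np.c_[u,np.ones(len(u))]@R
    return -R.T@t,d
def onz(c,px,z):
    o,d=ray(c,px); s=(z-o[2])/d[:,2]; return o+d*s[:,None]
def proj(c,P):
    return cv2.projectPoints(np.array(P,float).reshape(-1,3),np.array(c["rvec"],float),np.array(c["tvec"],float),np.array(c["camera_matrix"]),np.array(c["distortion"]))[0].reshape(-1,2)
def save(c,n): cv2.imwrite(f"pics/{n}.png",c["img"][:,:,::-1])
E
python3 - <<'E'
from h import *
import pickle
for n in("top","scene"):
    c=grab(n);save(c,n+"0");pickle.dump(c,open(n+"0.pkl","wb"))
    o,_=ray(c,[[320,240]]);print(n,o.round(3))
s=env.observe();print(s["time_s"],s["position"],np.array(s["tool_rot"]).round(3),s["ft_force"],env.pinch_z)
E
```

```text
top [2.750e-01 1.000e-03 1.415e+00]
scene [ 1.395 -0.313  0.809]
0.1 [ 0.19154637 -0.51528555  0.23075742] [[ 0.937  0.348 -0.   ]
 [ 0.348 -0.937  0.001]
 [ 0.    -0.001 -1.   ]] [0.52880551 0.31680409 0.95141612] 0.0187
```

View pics/top0.png

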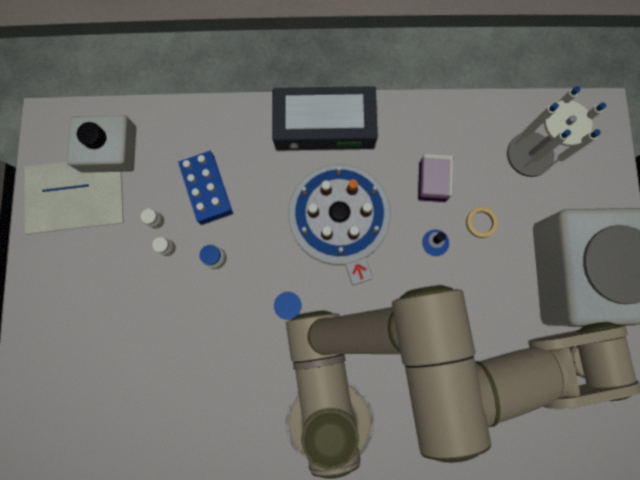

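View pics/scene0.png

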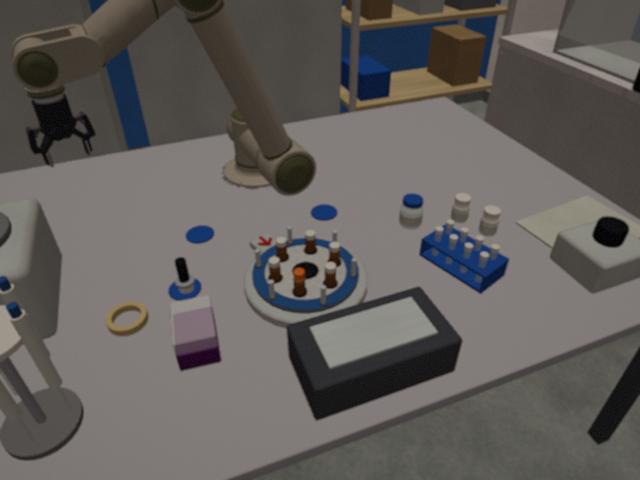

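The top view shows the carousel at (340,212), the orange cap at (352,186), the red arrow at (360,270) and the tool on a blue pad at (435,242). The scene view shows three pad candidates: (185,290) under the tool, (200,234) and (324,212). I'll measure them.

```bash
python3 - <<'E'
from h import *
import pickle
T=pickle.load(open("top0.pkl","rb"));S=pickle.load(open("scene0.pkl","rb"))
def blobs(c,lo,hi,mn=8):
    m=cv2.inRange(cv2.cvtColor(c["img"],cv2.COLOR_RGB2HSV),lo,hi)
    n,l,st,ce=cv2.connectedComponentsWithStats(m);return [(ce[i],st[i],l==i) for i in range(1,n) if st[i][4]>=mn]
for nm,c in(("top",T),("scene",S)):
  print(nm)
  for a,st,m in blobs(c,(105,130,60),(125,255,255),60): print(" blue",a.round(1),st[2:],onz(c,[a],.006).round(4))
  for a,st,m in blobs(c,(4,160,120),(14,255,255),15): print(" orange",a.round(1),st[2:],onz(c,[a],.104).round(4))
  for lo,hi in(((0,150,120),(3,255,255)),((172,120,120),(180,255,255))):
    for a,st,m in blobs(c,lo,hi,8): print(" red",a.round(1),st[2:],onz(c,[a],.022).round(4))
# carousel axis: outer edge of blue rim in top
m=cv2.inRange(cv2.cvtColor(T["img"],cv2.COLOR_RGB2HSV),(105,130,40),(125,255,255));m[:150]=0;m[270:]=0;m[:,:280]=0;m[:,400:]=0
pts=cv2.findContours(m,cv2.RETR_EXTERNAL,cv2.CHAIN_APPROX_NONE)[0];p=max(pts,key=len).reshape(-1,2)
P=onz(T,p,.042);(cx,cy),r=cv2.minEnclosingCircle((P[:,:2]*1000).astype(np.float32));print("axis",cx,cy,r)
A=np.c_[2*P[:,:2],np.ones(len(P))];s=np.linalg.lstsq(A,(P[:,:2]**2).sum(1),rcond=None)[0];print(s[:2],np.sqrt(s[2]+s[:2]@s[:2]))
i=T["img"][140:300,260:470];j=S["img"][200:340,90:390]
cv2.imwrite("pics/c1.png",np.vstack([cv2.resize(i,(788,600))[:,:,::-1]]));
E
```

```text
top
 blue [205.9 187.6] [  52   71 1683] [[0.6704 0.3567 0.006 ]]
 blue [338.9 213.6] [  87   85 1836] [[ 0.584  -0.0375  0.006 ]]
 blue [434.5 244.7] [ 26  25 265] [[ 0.4866 -0.3136  0.006 ]]
 blue [209.5 254.6] [ 20  19 291] [[0.4692 0.3409 0.006 ]]
 blue [287.4 305.5] [ 26  26 548] [[0.3192 0.1149 0.006 ]]
 orange [352.8 183.8] [ 8  8 50] [[ 0.6461 -0.0752  0.104 ]]
 red [358.4 269.1] [12 13 44] [[ 0.4179 -0.089   0.022 ]]
scene
 blue [95.4  3.7] [ 17  12 108] [[-3.0119 -0.4954  0.006 ]]
 blue [483.5  35.5] [ 30  61 623] [[-1.0341  1.6912  0.006 ]]
 blue [394.3  48.5] [  99   55 3083] [[-1.0062  1.0698  0.006 ]]
 blue [345.4  44.9] [  8  41 289] [[-1.1753  0.8461  0.006 ]]
 blue [127.1  99.8] [  43   99 2064] [[-0.806  -0.3759  0.006 ]]
 blue [412.6 199.6] [ 18  12 175] [[0.3678 0.3854 0.006 ]]
 blue [323.7 212. ] [ 25  15 285] [[0.3284 0.1117 0.006 ]]
 blue [199.5 234. ] [ 26  17 341] [[ 0.2987 -0.2463  0.006 ]]
 blue [460.8 259.2] [  87   66 2001] [[0.6552 0.3595 0.006 ]]
 blue [297.7 242. ] [17  8 61] [[ 0.433  -0.0053  0.006 ]]
 blue [322.  242.9] [13  8 67] [[0.4611 0.0538 0.006 ]]
 blue [302.9 286.1] [ 105   63 1438] [[ 0.5986 -0.0499  0.006 ]]
 blue [183.4 291.5] [ 31  20 267] [[ 0.5111 -0.3225  0.006 ]]
 orange [298.5 271.3] [10  8 65] [[ 0.6486 -0.0754  0.104 ]]
 red [265.4 240.7] [11  7 27] [[ 0.4154 -0.0892  0.022 ]]
axis 581.9906005859375 -36.810646057128906 125.24529266357422
[ 0.58196676 -0.03705146] 0.11337758561062047
```

View pics/c1.png

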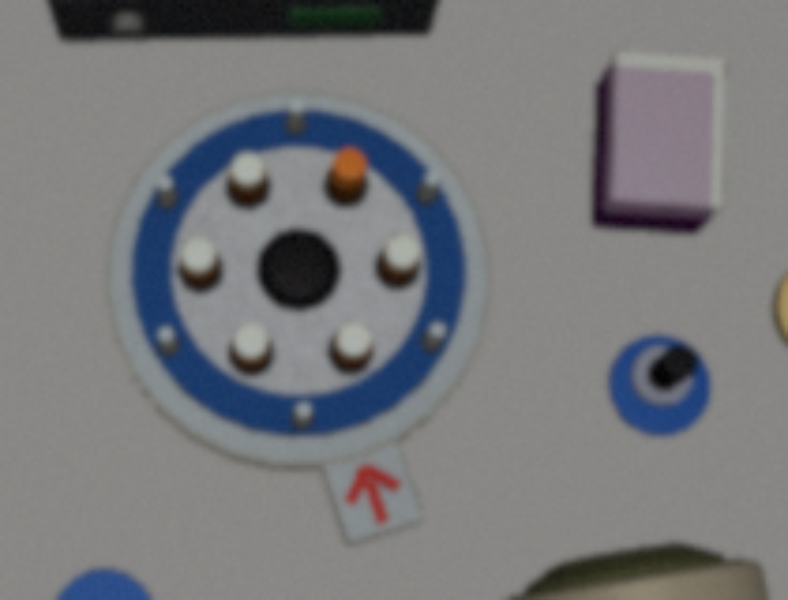

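Pad candidates in the top view: (434,245) at y=-0.318, a second hidden by the arm (scene (200,234)) at y=-0.246, and (287,305) at y=+0.115. The one meant is (434,245): it is farthest right, and the crop confirms the tool stands on it. The carousel axis is about (0.582,-0.037). The orange cap is at about -30° and the arrow at about -162°, so it needs about 132° clockwise. I'll grip the pin at about -60° and carry it round the near side.

Emit:
drive_tool([
  [[0.55, -0.199, 0.03], -99, 0.05],
  [[0.55, -0.199, 0.03], -99, 0.05],
  [[0.55, -0.199, 0.03], -99, 0.05],
  [[0.55, -0.199, 0.03], -99, 0.05],
  [[0.55, -0.199, 0.03], -99, 0.05],
  [[0.55, -0.199, 0.03], -99, 0.05],
  [[0.55, -0.199, 0.03], -99, 0.05],
  [[0.55, -0.199, 0.03], -99, 0.05],
  [[0.55, -0.199, 0.03], -99, 0.05],
  [[0.55, -0.199, 0.03], -99, 0.05],
  [[0.55, -0.199, 0.03], -99, 0.05],
  [[0.55, -0.199, 0.03], -99, 0.05],
  [[0.55, -0.199, 0.03], -99, 0.05],
  [[0.55, -0.199, 0.03], -99, 0.05],
  [[0.55, -0.199, 0.03], -99, 0.05],
  [[0.55, -0.199, 0.03], -99, 0.05],
])

```text
time_s: 1.7
position: [0.6371, -0.1384, 0.2016]
tool_rot: [[-0.489, 0.872, -0.0], [0.872, 0.489, -0.0], [-0.0, -0.0, -1.0]]
ft_force: [-0.5, 0.5, -0.4]
grip_width: 0.0501
gripper_force: 0.0
```

```bash
python3 - <<'E'
from h import *
import pickle
W=grab("wrist");T=grab("top");pickle.dump((W,T),open("w1.pkl","wb"))
i=np.hstack([W["img"],T["img"][130:310,260:500].repeat(2,0).repeat(2,1)[:480,:]] if 0 else [W["img"]])
cv2.imwrite("pics/w1.png",i[:,:,::-1])
s=env.observe();print(s["time_s"],s["position"],np.array(s["tool_rot"]).round(3),s["grip_width"])
print(ray(W,[[320,240]]))
E
```

```text
1.8 [ 0.63731092 -0.13825913  0.20168022] [[-0.489  0.872  0.   ]
 [ 0.872  0.489 -0.   ]
 [-0.     0.    -1.   ]] 0.05019053836457151
(array([ 0.60428392, -0.08000482,  0.34330364]), array([[ 0.13128476, -0.23030387, -0.96422846]]))
```

View pics/w1.png

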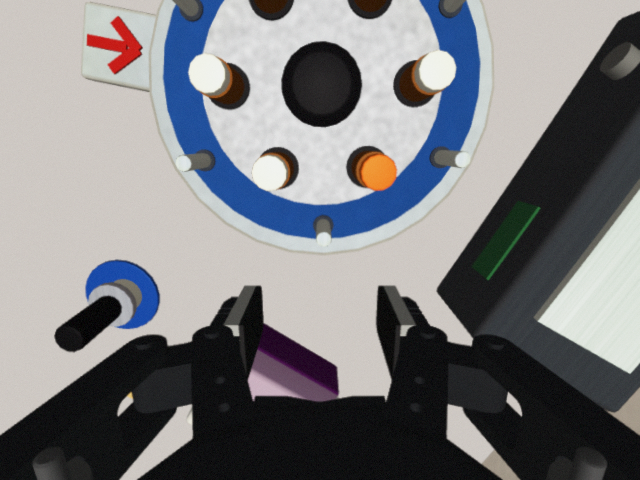

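The wrist view shows the near pin top at (323,238), others at (184,162) and (461,159), the orange cap at (377,171), the arrow at (115,45), and the pad at (122,293) with the tool leaning away by perspective only.

```bash
cat >> h.py <<'E'
def mask(c,lo,hi): return cv2.inRange(cv2.cvtColor(c["img"],cv2.COLOR_RGB2HSV),lo,hi)
def big(m,k=0):
    n,l,st,ce=cv2.connectedComponentsWithStats(m);o=np.argsort(-st[1:,4]);return l==o[k]+1,ce[o[k]+1]
def fitc(P):
    P=P[:,:2];s=np.linalg.lstsq(np.c_[2*P,np.ones(len(P))],(P**2).sum(1),rcond=None)[0]
    return s[:2],np.sqrt(s[2]+s[:2]@s[:2])
ORG=((5,170,120),(16,255,255));RED=((0,170,100),(4,255,255));BLU=((105,130,60),(125,255,255))
E
python3 - <<'E'
from h import *
import pickle
W,T=pickle.load(open("w1.pkl","rb"))
pins=onz(W,[[323,238],[461,159],[184,162]],.092);print(pins.round(4))
m,ce=big(mask(W,*ORG));q=onz(W,[ce],.107)[0];print("cap",ce,q.round(4),m.sum())
mr,cr=big(mask(W,(0,170,80),(4,255,255))|mask(W,(175,170,80),(180,255,255)));a=onz(W,[cr],.022)[0];print("arrow",cr,a.round(4))
# base outer edge (z .026) + disc rim
b,_=big(mask(W,*BLU));
cs=cv2.findContours(b.astype(np.uint8),cv2.RETR_CCOMP,cv2.CHAIN_APPROX_NONE)[0]
p=cv2.convexHull(max(cs,key=len)).reshape(-1,2);p=p[p[:,1]>3];print("rim",fitc(onz(W,p,.042)))
caps=onz(W,[[211,73],[270,171],[436,69]],.1);print(caps.round(4))
from scipy.optimize import least_squares
A=np.r_[pins[:,:2],caps[:,:2],q[None,:2]];r=np.r_[[.115]*3,[.075]*4];off=np.radians([-30,30,-90,-120,-60,60,0])
f=lambda v:(A-np.c_[v[0]+r*np.cos(v[2]+off),v[1]+r*np.sin(v[2]+off)]).ravel()
s=least_squares(f,[.582,-.037,-.53]);ax=s.x[:2];print("axis",ax.round(4),np.degrees(s.x[2]),abs(s.fun).max())
print("arrow ang",np.degrees(np.arctan2(*(a[:2]-ax)[::-1])),np.hypot(*(a[:2]-ax)))
# arrow axis by moments
ys,xs=np.nonzero(mr);P=onz(W,np.c_[xs,ys],.022)[:,:2];w,v=np.linalg.eigh(np.cov(P.T));print(np.degrees(np.arctan2(v[1],v[0])),w)
E
```

```text
[[ 0.6397 -0.1376  0.092 ]
 [ 0.6964 -0.0394  0.092 ]
 [ 0.5264 -0.1372  0.092 ]]
cap [375.65210084 170.69915966] [ 0.6454 -0.0765  0.107 ] 1190
arrow [118.00606586  45.46880416] [ 0.4152 -0.0915  0.022 ]
rim (array([ 0.58287505, -0.0388059 ]), np.float64(0.12710200265207475))
[[ 0.5212 -0.075   0.1   ]
 [ 0.5834 -0.1121  0.1   ]
 [ 0.6466 -0.0018  0.1   ]]
axis [ 0.5829 -0.0382] -30.163310316945854 0.003431846419153617
arrow ang -162.3633696317053 0.17589851525954173
[ -74.10585005 -164.10585005] [8.70104849e-05 1.21335834e-04]
```

Emit:
drive_tool([
  [[-0.001, 0.002, 0.04], 0, 0.05],
  [[-0.001, 0.002, 0.08], 0, 0.05],
  [[-0.001, 0.002, 0.12], 0, 0.05],
  [[-0.001, 0.002, 0.145], 0, 0.05],
  [[-0.001, 0.002, 0.145], 0, 0.05],
  [[-0.001, 0.002, 0.145], 0, 0.03],
  [[-0.001, 0.002, 0.145], 0, 0.0],
  [[-0.001, 0.002, 0.145], 0, 0.0],
  [[-0.001, 0.002, 0.145], 0, 0.0],
  [[-0.001, 0.002, 0.145], 0, 0.0],
  [[-0.001, 0.002, 0.145], 0, 0.0],
  [[-0.001, 0.002, 0.145], 0, 0.0],
], newtons=20)

```text
time_s: 3.0
position: [0.6409, -0.1377, 0.0584]
tool_rot: [[-0.491, 0.871, 0.003], [0.871, 0.491, -0.002], [-0.003, 0.002, -1.0]]
ft_force: [-0.2, -0.2, 7.5]
grip_width: 0.0112
gripper_force: 21.0
```

```bash
cat > arc.py <<'E'
from h import *
import json,sys
# arc rows: pin from a0 to a1 (deg) about axis, from the current pose
ax=np.array([.5828,-.0385]);a0,a1,n=map(float,sys.argv[1:4])
s=env.observe();R=np.array(s["tool_rot"]);p=np.array(s["position"])
d=p[:2]-ax;print(s["time_s"],p.round(4),"w",s["grip_width"],"F",np.round(s["ft_force"],1),"ang",np.degrees(np.arctan2(d[1],d[0])),np.hypot(*d))
b=np.arctan2(d[1],d[0]);r=np.hypot(*d);out=[]
for k in range(1,int(n)+1):
    t=np.radians(a1-a0)*k/n
    w=np.r_[ax+r*np.array([np.cos(b+t),np.sin(b+t)])-p[:2],0]
    l=R.T@w;out.append([[round(l[0],4),round(l[1],4),0],round(-np.degrees(t),1),0.0])
print(json.dumps(out))
E
python3 arc.py 0 -66 18
```

```text
3.0 [ 0.6409 -0.1377  0.0584] w 0.011179957874108056 F [-0.2 -0.2  7.5] ang -59.64146490896773 0.11499702084867792
[[[0.0001, -0.0074, 0], 3.7, 0.0], [[0.0007, -0.0147, 0], 7.3, 0.0], [[0.0017, -0.022, 0], 11.0, 0.0], [[0.0033, -0.0292, 0], 14.7, 0.0], [[0.0052, -0.0363, 0], 18.3, 0.0], [[0.0076, -0.0432, 0], 22.0, 0.0], [[0.0105, -0.05, 0], 25.7, 0.0], [[0.0138, -0.0566, 0], 29.3, 0.0], [[0.0175, -0.0629, 0], 33.0, 0.0], [[0.0216, -0.069, 0], 36.7, 0.0], [[0.0261, -0.0749, 0], 40.3, 0.0], [[0.0309, -0.0804, 0], 44.0, 0.0], [[0.0361, -0.0856, 0], 47.7, 0.0], [[0.0416, -0.0905, 0], 51.3, 0.0], [[0.0474, -0.095, 0], 55.0, 0.0], [[0.0535, -0.0991, 0], 58.7, 0.0], [[0.0599, -0.1029, 0], 62.3, 0.0], [[0.0664, -0.1062, 0], 66.0, 0.0]]
```

Emit:
drive_tool([
  [[0, -0.0037, 0], 2, 0],
  [[0.0005, -0.011, 0], 5.5, 0],
  [[0.001, -0.018, 0], 9, 0],
  [[0.0024, -0.0255, 0], 12.8, 0],
  [[0.004, -0.0325, 0], 16.5, 0],
  [[0.0064, -0.04, 0], 20.2, 0],
  [[0.009, -0.0465, 0], 23.8, 0],
  [[0.012, -0.0533, 0], 27.5, 0],
  [[0.0156, -0.06, 0], 31, 0],
  [[0.0195, -0.066, 0], 35, 0],
  [[0.0238, -0.072, 0], 38.5, 0],
  [[0.0285, -0.0777, 0], 42, 0],
  [[0.0335, -0.083, 0], 46, 0],
  [[0.0388, -0.088, 0], 49.5, 0],
  [[0.0445, -0.0928, 0], 53, 0],
  [[0.0505, -0.097, 0], 57, 0],
  [[0.0567, -0.101, 0], 60.5, 0],
  [[0.0631, -0.1046, 0], 64, 0],
  [[0.0664, -0.1062, 0], 66, 0],
])

```text
time_s: 4.9
position: [0.5156, -0.1319, 0.0584]
tool_rot: [[0.598, 0.801, 0.004], [0.801, -0.598, -0.002], [0.001, 0.004, -1.0]]
ft_force: [-0.6, -0.1, 10.2]
grip_width: 0.0112
gripper_force: 21.4
```

```bash
python3 arc.py 0 -67 18
```

```text
4.9 [ 0.5156 -0.1319  0.0584] w 0.011158907409530494 F [-0.6 -0.1 10.2] ang -125.7262391817698 0.11503669613645175
[[[0.0001, -0.0075, 0], 3.7, 0.0], [[0.0007, -0.0149, 0], 7.4, 0.0], [[0.0018, -0.0223, 0], 11.2, 0.0], [[0.0033, -0.0296, 0], 14.9, 0.0], [[0.0054, -0.0368, 0], 18.6, 0.0], [[0.0079, -0.0439, 0], 22.3, 0.0], [[0.0108, -0.0507, 0], 26.1, 0.0], [[0.0142, -0.0574, 0], 29.8, 0.0], [[0.018, -0.0638, 0], 33.5, 0.0], [[0.0222, -0.07, 0], 37.2, 0.0], [[0.0268, -0.0759, 0], 40.9, 0.0], [[0.0318, -0.0814, 0], 44.7, 0.0], [[0.0371, -0.0867, 0], 48.4, 0.0], [[0.0428, -0.0915, 0], 52.1, 0.0], [[0.0488, -0.096, 0], 55.8, 0.0], [[0.055, -0.1002, 0], 59.6, 0.0], [[0.0615, -0.1038, 0], 63.3, 0.0], [[0.0682, -0.1071, 0], 67.0, 0.0]]
```

Emit:
drive_tool([
  [[0, -0.0037, 0], 2, 0],
  [[0.0005, -0.011, 0], 5.5, 0],
  [[0.001, -0.018, 0], 9, 0],
  [[0.0024, -0.0255, 0], 12.8, 0],
  [[0.004, -0.0325, 0], 16.5, 0],
  [[0.0064, -0.04, 0], 20.2, 0],
  [[0.009, -0.0465, 0], 23.8, 0],
  [[0.012, -0.0533, 0], 27.5, 0],
  [[0.0156, -0.06, 0], 31, 0],
  [[0.0195, -0.066, 0], 35, 0],
  [[0.0238, -0.072, 0], 38.5, 0],
  [[0.0285, -0.0777, 0], 42, 0],
  [[0.0335, -0.083, 0], 46, 0],
  [[0.0388, -0.088, 0], 49.5, 0],
  [[0.0445, -0.0928, 0], 53, 0],
  [[0.0505, -0.097, 0], 57, 0],
  [[0.0567, -0.101, 0], 60.5, 0],
  [[0.0631, -0.1046, 0], 64, 0],
  [[0.0675, -0.1068, 0], 66.5, 0],
  [[0.0675, -0.1068, 0], 66.5, 0],
])

```text
time_s: 6.9
position: [0.4703, -0.0133, 0.0583]
tool_rot: [[0.974, -0.227, 0.003], [-0.227, -0.974, -0.001], [0.004, 0.0, -1.0]]
ft_force: [-3.0, 0.8, 15.9]
grip_width: 0.0111
gripper_force: 21.9
```

```bash
python3 - <<'E'
from h import *
import pickle
W=grab("wrist");T=grab("top");pickle.dump((W,T),open("w2.pkl","wb"))
save(W,"w2");s=env.observe();p=np.array(s["position"]);print(p,np.degrees(np.arctan2(p[1]+.0385,p[0]-.5828))-360)
for c in(W,T):
  m,ce=big(mask(c,*ORG));q=onz(c,[ce],.106)[0];print("cap",ce,q.round(4),m.sum(),np.degrees(np.arctan2(q[1]+.0385,q[0]-.5828)))
  mr,cr=big(mask(c,(0,150,80),(4,255,255))|mask(c,(175,150,80),(180,255,255)));a=onz(c,[cr],.022)[0];print("arrow",cr,a.round(4),mr.sum(),np.degrees(np.arctan2(a[1]+.0385,a[0]-.5828)))
E
```

```text
[ 0.47024503 -0.01360325  0.05832568] -192.47278307166914
cap [446.27379518 204.22771084] [ 0.5133 -0.0597  0.106 ] 6640 -163.0079516176457
arrow [474.49784483 326.83405172] [ 0.4184 -0.0935  0.022 ] 1856 -161.4984958606324Traceback (most recent call last):
  File "<stdin>", line 6, in <module>
  File "h.py", line 18, in big
    n,l,st,ce=cv2.connectedComponentsWithStats(m);o=np.argsort(-st[1:,4]);return l==o[k]+1,ce[o[k]+1]
                                                                                    ~^^^
IndexError: index 0 is out of bounds for axis 0 with size 0
```

View pics/w2.png

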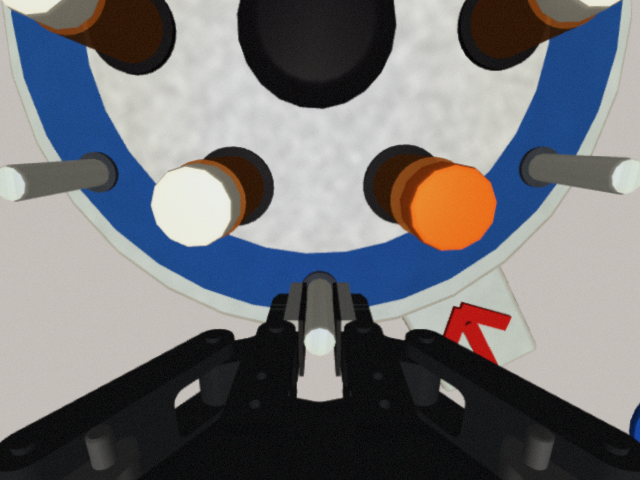

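The view shows the orange cap at (450,205) near the arrow line, with the arrow at (475,330) partly hidden by the gripper. I'll release, rise and check.

Emit:
drive_tool([
  [[0, 0, 0], 0, 0.02],
  [[0, 0, 0], 0, 0.03],
  [[0, 0, 0], 0, 0.04],
  [[0, 0, 0], 0, 0.05],
  [[0, 0, 0], 0, 0.05],
  [[0, 0, -0.03], 0, 0.05],
  [[0, 0, -0.07], 0, 0.05],
  [[-0.03, 0, -0.11], 0, 0.05],
  [[-0.06, 0, -0.15], 0, 0.05],
  [[-0.06, 0, -0.15], 0, 0.05],
  [[-0.06, 0, -0.15], 0, 0.05],
])

```text
time_s: 8.1
position: [0.411, -0.0, 0.2069]
tool_rot: [[0.974, -0.227, 0.002], [-0.227, -0.974, -0.001], [0.002, 0.0, -1.0]]
ft_force: [0.6, 0.7, -1.0]
grip_width: 0.0501
gripper_force: 0.0
```

```bash
python3 - <<'E'
from h import *
import pickle
W=grab("wrist");pickle.dump(W,open("w3.pkl","wb"))
save(W,"w3");s=env.observe();print(s["time_s"],s["position"])
m,ce=big(mask(W,*ORG));print("cap",ce,onz(W,[ce],.106).round(4),m.sum())
mr,cr=big(mask(W,(0,150,80),(4,255,255))|mask(W,(175,150,80),(180,255,255)));print("arrow",cr,onz(W,[cr],.022).round(4),mr.sum())
E
```

```text
8.15 [ 4.11034704e-01 -9.44980622e-05  2.05935434e-01]
cap [375.60226284  75.21061793] [[ 0.5114 -0.0613  0.106 ]] 1149
arrow [412.36774942 191.72737819] [[ 0.416  -0.0916  0.022 ]] 862
```

View pics/w3.png

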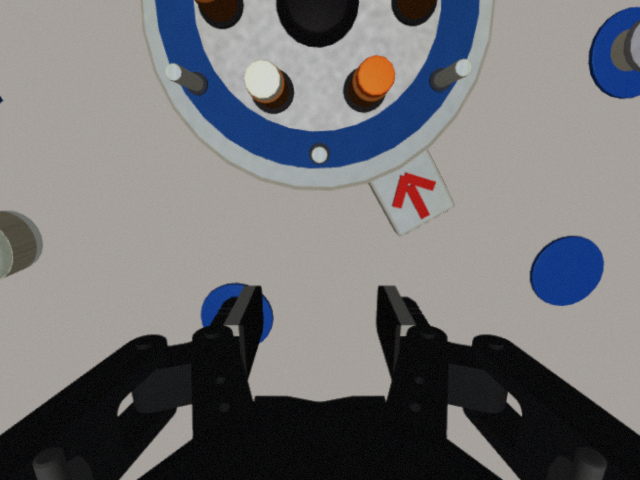

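```bash
python3 - <<'E'
from h import *
import pickle
from scipy.optimize import least_squares
W=pickle.load(open("w3.pkl","rb"))
# pin centres refine: bright blobs
g=cv2.cvtColor(W["img"],cv2.COLOR_RGB2GRAY)
def loc(px,py,r=12,t=190):
    w=g[py-r:py+r,px-r:px+r];m,c=big((w>t).astype(np.uint8));return [c[0]+px-r,c[1]+py-r]
pp=[loc(320,155),loc(464,68),loc(174,72)];pc=loc(263,76,24);print(np.round(pp,1),np.round(pc,1))
m,ce=big(mask(W,*ORG));o=cv2.minEnclosingCircle(cv2.findContours(m.astype(np.uint8)*255,0,1)[0][0])
A=np.r_[onz(W,pp,.092)[:,:2],onz(W,[[ce[0],ce[1]]],.106)[:,:2],onz(W,[pc],.1)[:,:2]]
r=np.r_[[.115]*3,[.075]*2];off=np.radians([-30,30,-90,0,-60])
f=lambda v:(A-np.c_[v[0]+r*np.cos(v[2]+off),v[1]+r*np.sin(v[2]+off)]).ravel()
s=least_squares(f,[.582,-.037,np.radians(-163)]);ax=s.x[:2];print("axis",ax.round(4),np.degrees(s.x[2]),(s.fun.reshape(-1,2)*1000).round(1))
mr=mask(W,(0,150,80),(4,255,255))|mask(W,(175,150,80),(180,255,255));mr,_=big(mr);ys,xs=np.nonzero(mr)
P=onz(W,np.c_[xs,ys],.022)[:,:2];a=P.mean(0);print("arrow ang",np.degrees(np.arctan2(*(a-ax)[::-1])))
# tab: low saturation bright vs bench? use corner clicks
c=onz(W,[[453,205],[402,235],[428,150],[370,183]],.022)[:,:2]
for q in((c[0]+c[1])/2,(c[2]+c[3])/2):print("tab mid",q.round(4),np.degrees(np.arctan2(*(q-ax)[::-1])),np.hypot(*(q-ax)))
e=c[0]-c[1];print("tab w",np.hypot(*e),"edge normal",np.degrees(np.arctan2(e[1],e[0]))-90)
E
```

```text
[[321.  152. ]
 [464.   68. ]
 [174.5  69.5]] [261.5  78.3]
axis [ 0.5831 -0.04  ] -162.64103784932712 [[ 1.1 -1.4]
 [-0.4  0.8]
 [-0.2 -1.1]
 [-0.1  1.1]
 [-0.5  0.6]]
arrow ang -162.84335240413668
tab mid [ 0.3859 -0.1013] -162.7371517788924 0.20651179465066125
tab mid [ 0.4417 -0.083 ] -163.07801780195456 0.147731729554576
tab w 0.05540750067050357 edge normal -160.9594425000514
```

The orange cap sits at -162.6° and the arrow at -162.8°, so it is aligned. Next is the tool.

Emit:
drive_tool([
  [[0.095, 0.292, 0], 0, 0.06],
  [[0.095, 0.292, 0], 0, 0.06],
  [[0.095, 0.292, 0], 0, 0.06],
  [[0.095, 0.292, 0], 0, 0.06],
  [[0.095, 0.292, 0], 0, 0.06],
  [[0.095, 0.292, 0], 0, 0.06],
  [[0.095, 0.292, 0], 0, 0.06],
  [[0.095, 0.292, 0], 0, 0.06],
  [[0.095, 0.292, 0], 0, 0.06],
])

```text
time_s: 9.05
position: [0.4373, -0.305, 0.2051]
tool_rot: [[0.974, -0.226, -0.002], [-0.226, -0.974, 0.002], [-0.002, -0.002, -1.0]]
ft_force: [-0.3, 0.6, -0.6]
grip_width: 0.0598
gripper_force: 0.0
```

```bash
python3 - <<'E'
from h import *
import pickle
W=grab("wrist");T=grab("top");pickle.dump((W,T),open("w4.pkl","wb"))
save(W,"w4");s=env.observe();print(s["time_s"],s["position"],np.array(s["tool_rot"]).round(3))
h=cv2.findContours(mask(W,*BLU),0,1)[0]
p=cv2.convexHull(max(h,key=cv2.contourArea)).reshape(-1,2);print("pad",p.min(0),p.max(0),fitc(onz(W,p,.006)))
E
```

```text
9.15 [ 0.43741825 -0.30459754  0.20600921] [[ 0.974 -0.225 -0.001]
 [-0.225 -0.974  0.001]
 [-0.001 -0.001 -1.   ]]
pad [0 0] [126 269] (array([ 0.58736959, -0.01356987]), np.float64(0.13541038071085268))
```

View pics/w4.png

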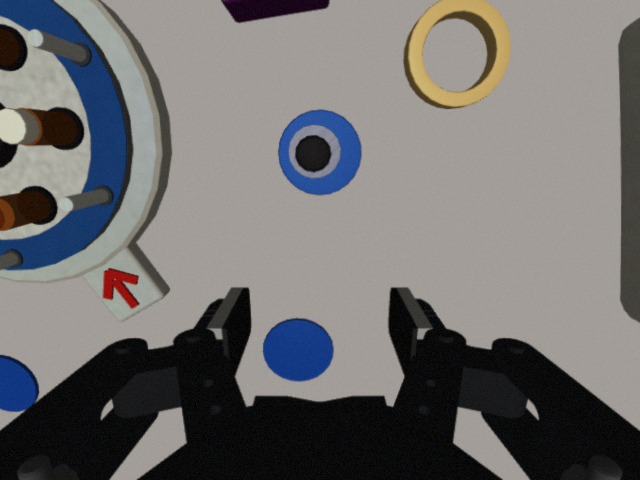

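The wrist view shows the tool upright at (313,153) on the blue pad centred at (320,152), slightly off the pad's centre. The decoy pad is at (298,350).

```bash
python3 - <<'E'
from h import *
import pickle
W,T=pickle.load(open("w4.pkl","rb"))
k=np.zeros((480,640),np.uint8);k[90:210,260:380]=255
b=cv2.findContours(mask(W,*BLU)&k,0,1)[0];p=cv2.convexHull(max(b,key=cv2.contourArea)).reshape(-1,2)
pad=fitc(onz(W,p,.006));print("pad",pad)
g=cv2.cvtColor(W["img"],cv2.COLOR_RGB2GRAY);d=((g<60).astype(np.uint8)*255)&k
m,ce=big(d);print(ce,m.sum());c=cv2.convexHull(np.argwhere(m)[:,::-1].astype(np.int32)).reshape(-1,2);print("handle top",fitc(onz(W,c,.096)))
hsv=cv2.cvtColor(W["img"],cv2.COLOR_RGB2HSV);f=((hsv[...,1]<90)&(g>75)).astype(np.uint8)*255&k
hull=np.zeros_like(k);cv2.fillConvexPoly(hull,p,255);f&=hull;f=cv2.morphologyEx(f,cv2.MORPH_OPEN,np.ones((3,3)))
m,ce=big(f);c=cv2.convexHull(np.argwhere(m)[:,::-1].astype(np.int32)).reshape(-1,2);fl=fitc(onz(W,c,.034));print("flange",fl)
s=env.observe();R=np.array(s["tool_rot"]);print((R.T@(np.r_[fl[0],.05]-s["position"])).round(4))
E
```

```text
pad (array([ 0.49511021, -0.31890116]), np.float64(0.038895440488000206))
[312.66902119 153.15136226] 991
handle top (array([ 0.49842021, -0.3149991 ]), np.float64(0.012235724129003478))
flange (array([ 0.49822409, -0.3149821 ]), np.float64(0.022485846119348764))
[ 0.0617 -0.0035  0.156 ]
```

Emit:
drive_tool([
  [[0.0315, -0.0035, 0.03], 0, 0.06],
  [[0.0615, -0.0035, 0.05], 0, 0.06],
  [[0.0615, -0.0035, 0.08], 0, 0.06],
  [[0.0615, -0.0035, 0.11], 0, 0.06],
  [[0.0615, -0.0035, 0.135], 0, 0.06],
  [[0.0615, -0.0035, 0.149], 0, 0.06],
  [[0.0615, -0.0035, 0.149], 0, 0.06],
  [[0.0615, -0.0035, 0.149], 0, 0.04],
  [[0.0615, -0.0035, 0.149], 0, 0.03],
  [[0.0615, -0.0035, 0.149], 0, 0.0],
  [[0.0615, -0.0035, 0.149], 0, 0.0],
  [[0.0615, -0.0035, 0.149], 0, 0.0],
  [[0.0615, -0.0035, 0.149], 0, 0.0],
], newtons=40)

```text
time_s: 10.45
position: [0.4985, -0.3167, 0.0586]
tool_rot: [[0.974, -0.227, 0.002], [-0.227, -0.974, -0.001], [0.002, 0.001, -1.0]]
ft_force: [0.9, 2.6, 6.4]
grip_width: 0.025
gripper_force: 39.4
```

Emit:
drive_tool([
  [[0, 0, -0.02], 0, 0.0],
  [[0, 0, -0.05], 0, 0.0],
  [[0, 0, -0.09], 0, 0.0],
  [[0, 0, -0.12], 0, 0.0],
  [[0, 0, -0.14], 0, 0.0],
  [[-0.0025, -0.013, -0.14], 0, 0.0],
  [[-0.0075, -0.043, -0.14], 0, 0.0],
  [[-0.0145, -0.081, -0.14], 0, 0.0],
  [[-0.022, -0.12, -0.14], 0, 0.0],
  [[-0.029, -0.16, -0.14], 0, 0.0],
  [[-0.036, -0.2, -0.14], 0, 0.0],
  [[-0.0415, -0.232, -0.14], 0, 0.0],
  [[-0.044, -0.246, -0.14], 0, 0.0],
  [[-0.045, -0.251, -0.14], 0, 0.0],
  [[-0.045, -0.251, -0.14], 0, 0.0],
  [[-0.045, -0.251, -0.14], 0, 0.0],
], newtons=90)

```text
time_s: 12.05
position: [0.5111, -0.0629, 0.197]
tool_rot: [[0.974, -0.228, -0.0], [-0.228, -0.974, -0.0], [-0.0, 0.0, -1.0]]
ft_force: [-0.6, -0.7, -1.4]
grip_width: 0.0239
gripper_force: 88.4
```

```bash
python3 - <<'E'
from h import *
import pickle
W=grab("wrist");S=grab("scene");T=grab("top");pickle.dump((W,S,T),open("w5.pkl","wb"))
s=env.observe();print(s["time_s"],s["position"],np.array(s["tool_rot"]).round(3),s["ft_force"],s["grip_width"])
a=cv2.resize(W["img"][:,120:520],(400,480));b=cv2.resize(S["img"][160:320,220:353],(399,480),interpolation=cv2.INTER_CUBIC)
cv2.imwrite("pics/w5.png",np.hstack([a,b])[:,:,::-1])
E
```

```text
12.2 [ 0.51112577 -0.06287392  0.19717725] [[ 0.974 -0.228 -0.   ]
 [-0.228 -0.974 -0.   ]
 [-0.     0.    -1.   ]] [-0.72239428 -0.09715011 -1.70834061] 0.024249188431300004
```

View pics/w5.png

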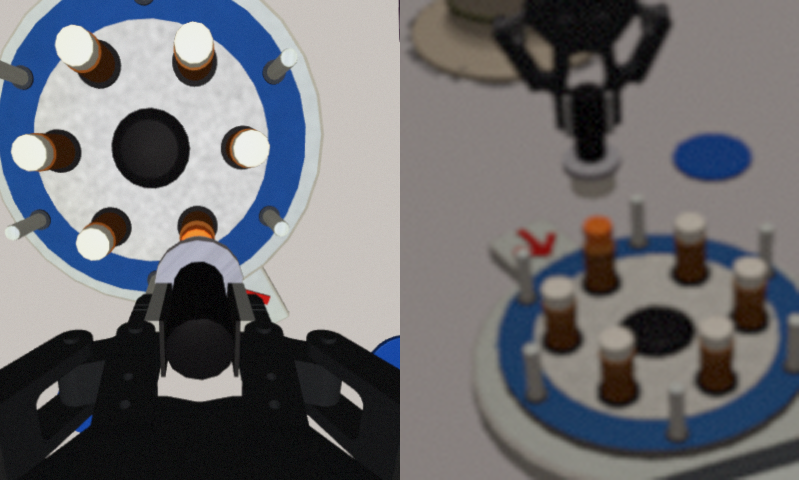

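The tool is upright in the grip, flange around (200,265) in the left half and foot around (592,183) in the right half. The cap at (598,222) is below it. A check of the scene projection follows.

```bash
python3 - <<'E'
from h import *
import pickle
W,S,T=pickle.load(open("w5.pkl","rb"))
m,ce=big(mask(S,(4,150,100),(16,255,255)));ys,xs=np.nonzero(m);print("cap px",ce,xs.min(),xs.max(),ys.min(),ys.max())
print(proj(S,[[.5115,-.0623,.107],[.5115,-.0623,.100],[.5111,-.0629,.144],[.5111,-.0629,.174]]).round(1))
# foot/flange pixel centre by row brightness between known rows
g=cv2.cvtColor(S["img"],cv2.COLOR_RGB2GRAY)
for y in range(200,228,2):
    r=g[y,255:315].astype(int);print(y,"".join(f"{v:4d}" for v in r[10:50:1]))
E
```

```text
cap px [285.42222222 235.55555556] 282 289 233 238
[[284.7 233.5]
 [284.9 235.8]
 [283.6 221. ]
 [283.  210.6]]
200  130 130 130 131 130 124  97  58  25  37  54  51  36  18   7   3   6   5  10   0  17   9   6  30  54  57  40  38  72 110 127 131 131 130 131 129 129 129 131 129
202  130 131 130 129 132 127 108  76  49  46  52  54  40  23  10   1   7  11   9   8   3   0   7  28  49  66  85 106 120 127 130 130 131 128 130 129 130 131 130 130
204  130 130 129 130 129 131 128 123 113 102  83  64  47  17   8   5   2   7  10   2  12   3  21  48  77  95 112 124 129 129 131 128 130 130 130 130 130 131 128 130
206  132 130 130 130 130 130 131 130 131 127 122 114  92  57  25  12   9   7   4   0   3   9  33  73 113 127 129 129 131 129 130 131 130 129 129 130 130 131 130 130
208  129 128 129 130 131 129 131 130 130 131 130 124 100  61  25   4   4  10   9   8   8   5  29  69 105 120 127 129 130 130 130 129 130 130 129 130 130 131 130 129
210  131 129 130 130 129 132 131 129 130 127 124 117 101  68  30  12   2   5   6   9  12   0  21  61  98 117 121 123 127 129 131 131 131 129 130 130 129 129 131 12
[... 621 characters left out ...]
 131 130 131 130 130 130 129 129 130 129
220  129 129 129 130 130 130 130 129 130 131 128 115  95  83  80  79  76  75  77  76  78  81  82  85  84  89 100 119 128 128 129 129 129 128 129 131 130 130 130 130
222  130 129 130 130 129 129 130 130 131 130 128 119 102  90  88  88  88  89  90  89  88  89  89  88  86  90 104 119 128 129 130 130 129 130 129 130 130 129 130 130
224  129 130 131 130 130 130 129 130 130 129 129 127 119 105  94  89  90  89  89  91  89  89  91  96 101 113 122 128 130 131 131 132 131 134 135 134 132 130 130 129
226  129 129 129 131 130 129 131 129 130 130 131 130 129 127 124 122 118 117 113 112 114 119 122 123 127 130 130 129 130 131 128 128 132 138 136 131 129 130 130 130
```

Alignment is within about 1 mm. I'll descend in small steps.

Emit:
drive_tool([
  [[0, 0, 0.01], 0, 0.0],
  [[0, 0, 0.022], 0, 0.0],
  [[0, 0, 0.03], 0, 0.0],
  [[0, 0, 0.034], 0, 0.0],
  [[0, 0, 0.036], 0, 0.0],
  [[0, 0, 0.037], 0, 0.0],
  [[0, 0, 0.038], 0, 0.0],
  [[0, 0, 0.038], 0, 0.0],
])

```text
time_s: 13.0
position: [0.5113, -0.062, 0.1598]
tool_rot: [[0.974, -0.227, 0.001], [-0.227, -0.974, -0.0], [0.001, 0.0, -1.0]]
ft_force: [-0.6, -0.8, 0.5]
grip_width: 0.0243
gripper_force: 88.5
```

Emit:
drive_tool([
  [[0, 0, 0.0007], 0, 0.0],
  [[0, 0, 0.0014], 0, 0.0],
  [[0, 0, 0.002], 0, 0.0],
  [[0, 0, 0.0027], 0, 0.0],
  [[0, 0, 0.0034], 0, 0.0],
  [[0, 0, 0.004], 0, 0.0],
])

```text
time_s: 13.6
position: [0.5113, -0.0621, 0.1558]
tool_rot: [[0.974, -0.227, 0.001], [-0.227, -0.974, -0.001], [0.001, 0.0, -1.0]]
ft_force: [0.7, -0.0, -2.5]
grip_width: 0.0244
gripper_force: 88.9
```

Emit:
drive_tool([
  [[0, 0, 0.0007], 0, 0.0],
  [[0, 0, 0.0014], 0, 0.0],
  [[0, 0, 0.002], 0, 0.0],
  [[0, 0, 0.002], 0, 0.0],
])

```text
time_s: 14.0
position: [0.511, -0.0618, 0.153]
tool_rot: [[0.974, -0.227, -0.001], [-0.227, -0.974, 0.0], [-0.001, -0.0, -1.0]]
ft_force: [-0.3, 0.5, -2.2]
grip_width: 0.0244
gripper_force: 88.8
```

```bash
python3 - <<'E'
from h import *
import pickle
W=grab("wrist");S=grab("scene");pickle.dump((W,S),open("w6.pkl","wb"))
s=env.observe();print(s["time_s"],s["position"],s["ft_force"])
b=cv2.resize(S["img"][170:290,220:380],(800,600),interpolation=cv2.INTER_CUBIC)
cv2.imwrite("pics/w6.png",b[:,:,::-1])
E
```

```text
14.1 [ 0.51107181 -0.06186621  0.15324068] [-0.87900718  1.04880765 -1.67908949]
```

View pics/w6.png

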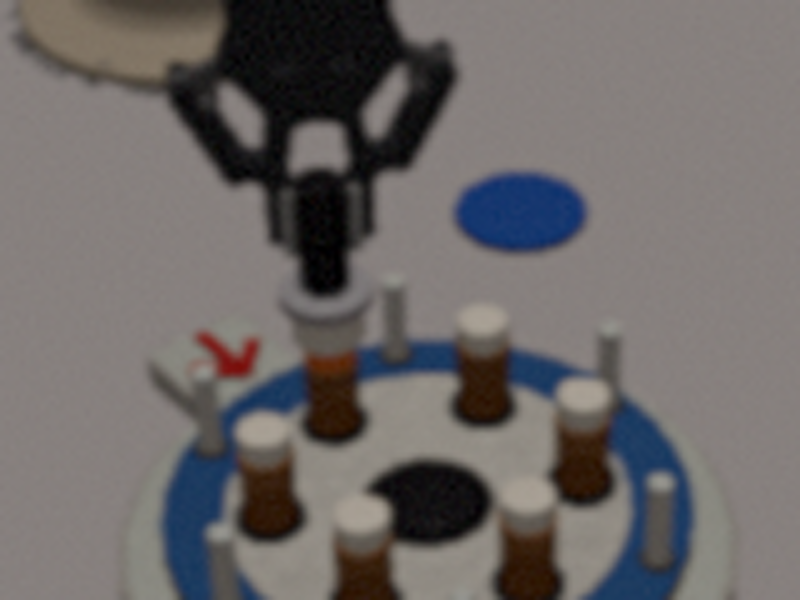

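The foot at (325,335) is now right above the orange cap at (332,360), hardly touching it. I'll keep pressing slowly.

Emit:
drive_tool([
  [[0, 0, 0.0005], 0, 0.0],
  [[0, 0, 0.001], 0, 0.0],
  [[0, 0, 0.0015], 0, 0.0],
  [[0, 0, 0.002], 0, 0.0],
])

```text
time_s: 14.5
position: [0.5115, -0.0622, 0.1525]
tool_rot: [[0.974, -0.227, 0.002], [-0.227, -0.974, -0.001], [0.002, 0.001, -1.0]]
ft_force: [-2.2, -0.6, 11.7]
grip_width: 0.0245
gripper_force: 89.4
```

Emit:
drive_tool([
  [[0, 0, 0.0004], 0, 0.0],
  [[0, 0, 0.0008], 0, 0.0],
  [[0, 0, 0.0012], 0, 0.0],
])

```text
time_s: 14.8
position: [0.5118, -0.0625, 0.1525]
tool_rot: [[0.974, -0.227, 0.004], [-0.227, -0.974, -0.002], [0.004, 0.002, -1.0]]
ft_force: [-4.6, 0.3, 20.2]
grip_width: 0.024
gripper_force: 90.4
```

Emit:
drive_tool([
  [[0, 0, 0], 0, 0.0],
  [[0, 0, -0.004], 0, 0.0],
  [[0, 0, -0.02], 0, 0.0],
  [[0, 0, -0.04], 0, 0.0],
  [[0, 0, -0.04], 0, 0.0],
])

```text
time_s: 15.3
position: [0.512, -0.0621, 0.192]
tool_rot: [[0.974, -0.227, 0.004], [-0.227, -0.974, -0.001], [0.004, 0.0, -1.0]]
ft_force: [0.2, -0.9, -1.2]
grip_width: 0.024
gripper_force: 88.6
```

```bash
python3 - <<'E'
from h import *
import pickle
S=grab("scene");S0=pickle.load(open("w5.pkl","rb"))[1]
for c in(S0,S):
  m,ce=big(mask(c,(4,150,90),(16,255,255)));ys,xs=np.nonzero(m);print("cap px",ce.round(1),m.sum(),xs.min(),xs.max(),ys.min(),ys.max())
print(proj(S,[[.5115,-.0623,.107],[.5115,-.0623,.093],[.5115,-.0623,.100],[.5115,-.0623,.086]]).round(1))
s=env.observe();print(s["time_s"],s["position"],s["ft_force"])
b=np.hstack([cv2.resize(c["img"][190:270,250:330],(400,400),interpolation=cv2.INTER_CUBIC) for c in(S0,S)])
cv2.imwrite("pics/w7.png",b[:,:,::-1])
E
```

```text
cap px [285.5 237.2] 68 282 289 233 243
cap px [285.2 238.8] 62 281 289 235 243
[[284.7 233.5]
 [285.  238.1]
 [284.9 235.8]
 [285.1 240.3]]
15.35 [ 0.51142523 -0.06193796  0.1904421 ] [-0.08170491 -0.54452334 -2.63346402]
```

View pics/w7.png

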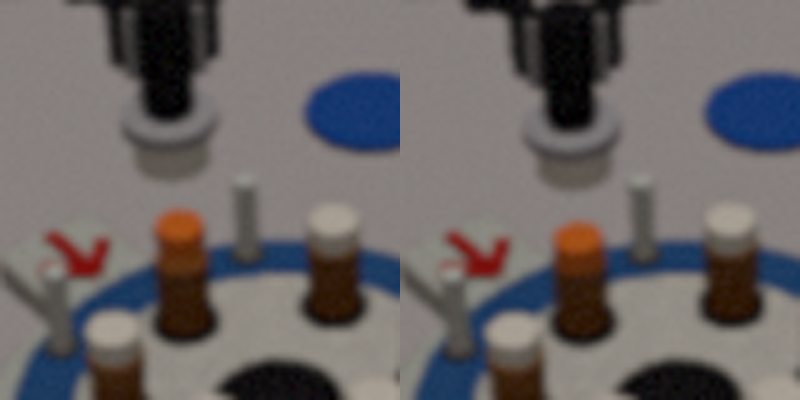

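The right half shows the orange cap sunk to the neighbours' level: its top moved from (180,212) to (580,225), about 7 mm. The vial has stayed at the arrow. Now I'll return the tool to its pad.

Emit:
drive_tool([
  [[0.002, 0.013, 0], 0, 0.0],
  [[0.0075, 0.043, 0], 0, 0.0],
  [[0.0145, 0.083, 0], 0, 0.0],
  [[0.021, 0.123, 0], 0, 0.0],
  [[0.028, 0.163, 0], 0, 0.0],
  [[0.0345, 0.203, 0], 0, 0.0],
  [[0.04, 0.235, 0.01], 0, 0.0],
  [[0.0425, 0.249, 0.03], 0, 0.0],
  [[0.043, 0.253, 0.055], 0, 0.0],
  [[0.043, 0.253, 0.08], 0, 0.0],
  [[0.043, 0.253, 0.1], 0, 0.0],
  [[0.043, 0.253, 0.115], 0, 0.0],
  [[0.043, 0.253, 0.122], 0, 0.0],
  [[0.043, 0.253, 0.122], 0, 0.0],
  [[0.043, 0.253, 0.122], 0, 0.0],
])

```text
time_s: 16.85
position: [0.4956, -0.3185, 0.0684]
tool_rot: [[0.974, -0.227, 0.0], [-0.227, -0.974, -0.0], [0.0, 0.0, -1.0]]
ft_force: [0.5, 0.0, -1.7]
grip_width: 0.0245
gripper_force: 88.6
```

Emit:
drive_tool([
  [[0, 0, 0.003], 0, 0.0],
  [[0, 0, 0.006], 0, 0.0],
  [[0, 0, 0.008], 0, 0.0],
  [[0, 0, 0.009], 0, 0.0],
  [[0, 0, 0.0095], 0, 0.0],
  [[0, 0, 0.0095], 0, 0.0],
])

```text
time_s: 17.45
position: [0.4956, -0.318, 0.0588]
tool_rot: [[0.974, -0.227, 0.0], [-0.227, -0.974, -0.0], [0.0, 0.0, -1.0]]
ft_force: [-0.7, 0.1, -0.1]
grip_width: 0.0242
gripper_force: 88.7
```

Emit:
drive_tool([
  [[0, 0, 0.0004], 0, 0.0],
  [[0, 0, 0.0006], 0, 0.0],
  [[0, 0, 0.0006], 0, 0.0],
  [[0, 0, 0.0006], 0, 0.0],
], newtons=20)

```text
time_s: 17.85
position: [0.4957, -0.318, 0.0588]
tool_rot: [[0.974, -0.227, 0.001], [-0.227, -0.974, -0.0], [0.001, 0.0, -1.0]]
ft_force: [-1.7, 2.1, 6.5]
grip_width: 0.0239
gripper_force: 89.1
```

Emit:
drive_tool([
  [[0, 0, 0.0006], 0, 0.026],
  [[0, 0, 0.0006], 0, 0.03],
  [[0, 0, 0.0006], 0, 0.04],
  [[0, 0, 0.0006], 0, 0.05],
  [[0, 0, 0.0006], 0, 0.06],
  [[0, 0, 0.0006], 0, 0.06],
  [[0, 0, 0.0006], 0, 0.06],
  [[0, 0, -0.02], 0, 0.06],
  [[0, 0, -0.06], 0, 0.06],
  [[0, 0, -0.1], 0, 0.06],
  [[-0.03, 0, -0.15], 0, 0.06],
  [[-0.065, 0, -0.16], 0, 0.06],
  [[-0.065, 0, -0.16], 0, 0.06],
  [[-0.065, 0, -0.16], 0, 0.06],
])

```text
time_s: 19.25
position: [0.4321, -0.3033, 0.2185]
tool_rot: [[0.974, -0.228, 0.001], [-0.228, -0.974, -0.001], [0.001, 0.001, -1.0]]
ft_force: [0.8, 0.0, -0.2]
grip_width: 0.0604
gripper_force: 0.0
```

```bash
python3 - <<'E'
from h import *
import pickle
W=grab("wrist");save(W,"w8");s=env.observe();print(s["time_s"],s["position"])
k=np.zeros((480,640),np.uint8);k[80:230,250:390]=255
b=cv2.findContours(mask(W,*BLU)&k,0,1)[0];p=cv2.convexHull(max(b,key=cv2.contourArea)).reshape(-1,2)
print("pad",fitc(onz(W,p,.006)))
g=cv2.cvtColor(W["img"],cv2.COLOR_RGB2GRAY);m,ce=big(((g<60).astype(np.uint8)*255)&k)
c=cv2.convexHull(np.argwhere(m)[:,::-1].astype(np.int32)).reshape(-1,2);print("handle",fitc(onz(W,c,.096)))
m,ce=big(mask(W,*ORG));print("orange",ce,m.sum())
E
```

```text
19.3 [ 0.43245478 -0.30333273  0.21770808]
pad (array([ 0.49517719, -0.31886347]), np.float64(0.03888873534360224))
handle (array([ 0.49522668, -0.31800368]), np.float64(0.012234639695419504))
orange [  4.89007092 208.78014184] 282
```

View pics/w8.png

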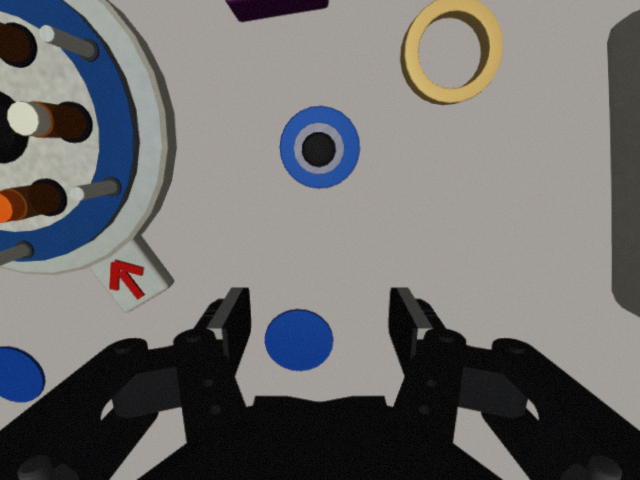

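The tool stands at (318,148), centred on its pad. One last numeric check of the vial angle follows.

Emit:
drive_tool([
  [[-0.09, -0.29, 0.01], 0, 0.06],
  [[-0.09, -0.29, 0.01], 0, 0.06],
  [[-0.09, -0.29, 0.01], 0, 0.06],
  [[-0.09, -0.29, 0.01], 0, 0.06],
  [[-0.09, -0.29, 0.01], 0, 0.06],
  [[-0.09, -0.29, 0.01], 0, 0.06],
  [[-0.09, -0.29, 0.01], 0, 0.06],
  [[-0.09, -0.29, 0.01], 0, 0.06],
  [[-0.09, -0.29, 0.01], 0, 0.06],
  [[-0.09, -0.29, 0.01], 0, 0.06],
])

```text
time_s: 20.3
position: [0.4109, -0.0016, 0.2077]
tool_rot: [[0.973, -0.229, -0.001], [-0.229, -0.973, 0.0], [-0.001, 0.0, -1.0]]
ft_force: [0.1, -0.3, -0.7]
grip_width: 0.0599
gripper_force: 0.0
```

```bash
python3 - <<'E'
from h import *
W=grab("wrist");ax=np.array([.5831,-.04])
m,ce=big(mask(W,*ORG));q=onz(W,[ce],.099)[0,:2];print("cap",ce,q.round(4),np.degrees(np.arctan2(*(q-ax)[::-1])),np.hypot(*(q-ax)))
mr,cr=big(mask(W,(0,150,80),(4,255,255))|mask(W,(175,150,80),(180,255,255)));a=onz(W,[cr],.022)[0,:2];print("arrow",a.round(4),np.degrees(np.arctan2(*(a-ax)[::-1])))
g=cv2.cvtColor(W["img"],cv2.COLOR_RGB2GRAY)
pp=[]
for v in proj(W,[[*(ax+.115*np.array([np.cos(np.radians(t)),np.sin(np.radians(t))])),.092] for t in(-192.7,-132.7)]):
    x,y=v.astype(int);w=g[y-14:y+14,x-14:x+14];_,c=big((w>190).astype(np.uint8));p=onz(W,[[c[0]+x-14,c[1]+y-14]],.092)[0,:2];print("pin",p.round(4),np.degrees(np.arctan2(*(p-ax)[::-1])),np.hypot(*(p-ax)))
E
```

```text
cap [372.8121547   76.28453039] [ 0.5117 -0.0624] -162.54653193722518 0.07483384339887746
arrow [ 0.416  -0.0916] -162.84343665149552Traceback (most recent call last):
  File "<stdin>", line 8, in <module>
  File "h.py", line 18, in big
    n,l,st,ce=cv2.connectedComponentsWithStats(m);o=np.argsort(-st[1:,4]);return l==o[k]+1,ce[o[k]+1]
                                                                                    ~^^^
IndexError: index 0 is out of bounds for axis 0 with size 0
```

The cap is at -162.5° and the arrow at -162.8°, so it is still aligned. Handing in.

```bash
python3 -c "
from rig import env
print(env.close_job())"
```

```text
the job is handed in; nothing more can be done
None
```

The job is handed in: the orange cap is pressed home (it dropped about 7 mm; highest force read 20 N), the vial is within about 0.3° of the red arrow, and the tool stands centred on its blue pad; I viewed 11 pictures, one over the limit of 10.

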